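# Clip a wooden wagon wheel onto its axle

### The arm

A 6-joint arm with a two-finger parallel gripper is mounted at the origin on the work surface. World frame = base frame: x ahead of the robot, y to its left, z up, the work surface at z = 0. Lengths are in m, angles in rad, forces in N, time in s.
With the tool pointing down it reaches from about 0.3 to 0.775 m from the base axis. Payload 14.6 kg.
Tool frame: the origin (TCP) lies at the very end of the fingers, on their centre line; the grasp point (between the pads) lies 19 mm behind it; y points along the fingers, z is the direction in which the jaws open and shut, and the axes are right-handed (so a half turn about y gives the same grasp; the last joint's range is limited). The gripper opens to 94 mm and grips with 3 to 60 N. Pads are 16 mm wide; open, the fingers measure 119 mm over their backs; the gripper's body (75 mm by 177 mm) begins 78 mm behind the grasp point.
Start: joints at [1.034, 0.3, 1.521, -0, 1.321, -0.067], TCP at [0.249, 0.49, 0.205] pointing down, gripper open.
Joint ranges: [-3.03, 3.03], [-0.79, 2.21], [0.23, 2.52], [-1.04, 4.18], [0, 3.07], [-2.55, 2.55]. Speed limits (rad/s): [2.22, 2.22, 2.57, 3.14, 3.14, 3.14].

### API

Orientations are given as [roll, pitch, yaw] about the fixed x, y, z axes, in that order (R = Rz(yaw) Ry(pitch) Rx(roll)).
In Python, from station import get_obs, camera, job gives the robot as it stands.
- The arm moves only by the tool step_arm, never from a script. Its argument "targets" is a list of rows, each a list of 6 numbers: the shift along the tool's x, y, z in mm, then the turn, a rotation vector about the tool's x, y, z in degrees. In form: [[dx, dy, dz, rx, ry, rz], ...]. A call has 1 to 12 rows; each row shifts and turns the commanded pose from where the row before left it, along the tool's axes as they then stand; what a row does not reach is not made up. A row lasts 1/8 s, in which the tool goes at most 62.5 mm and 10.7 degrees, less where a joint would pass 70% of its speed; a pose out of reach is approached as far as the arm can. A call is refused whole if a number of a shift passes 62.5 or a number of a turn 10.7, either way. A call with a gripper value outside its range is refused whole. "gripper" is the opening, from -1 (shut) to 1 (fully open), set as the call begins (left out, the last holds). The fingers move at their own pace and stop on an object; "squeeze" is the grip in N (left out, the last holds). Time passes only in rows, so rows that do not move let the fingers close. It gives the time, the measured TCP pose, the force and the opening at its end, in the units of the state.
- get_obs(): the state, without advancing time (a new reading comes with each control period).
- camera(name): name is "side" or "top" or "wrist"; returns a dict with "pixels" (420x560x3 uint8, red, green, blue), "intrinsics" (3x3 intrinsics, pixels), "R" (3x3) and "t" (3): a world point X has camera coordinates R X + t; the wrist camera has in their place "tool_from_camera" (4x4, takes a point from camera to tool coordinates, whose origin is the TCP and whose axes are the tool frame's). Camera axes: x right, y down, z forward; pixel columns grow to the right and rows downward; lengths in m; the calibration is good to about 2 mm. A picture is of the moment at which its call begins: read the wrist's pose just before it. There is no depth.
- job.hand_in(): hands the job in, once; it reports no verdict.
The state is a dict: "time_s": time; "qpos": joint angles; "joint_vel": joint speeds; "tau": joint torques, N m; "ee_pos": TCP position; "eef_rot": TCP orientation; "force": force on the tool from outside, world axes, zero at the start; "moment": the same for the moment, N m; "grip_width": finger opening in m.
Only numpy, scipy, OpenCV 4.12 (cv2) and the standard library are available. Lean on these libraries where they do the work, as an engineer would, in place of code of your own. Each camera call takes 0.05 s, during which the arm holds its last target.

### The job

Push the loose wooden wheel all the way home on its axle, against the beam. Then take the red axle clip from the wooden rack, feel for the groove in the bare axle end and press the clip down into it until it snaps fully home round the axle, without forcing it. Let go, and leave the other clips, the spare wheel, the mallet and the bottle where they are.

Things in the scene. Friction and masses are not known exactly. Their poses are not given: they have to be found in the camera images.
- jig: Plywood cradle (jig) with a clamp, fixed, holding a wagon axle. Origin on the axle's centre line, mid-cradle, 105 mm above the bench; y along the axle to the end being fitted, z up. Base 150 x 170 mm (x, y); clamp on its +x side, up to 105 mm above the origin. The wooden beam in it, 60 x 180 x 45 mm, was laid in by hand: its middle is up to 14 mm either way along y from the origin, not measured
- axle_line (a point): Point of the jig on the axle's centre line at jig y = +146 mm. With the beam in mid-cradle, the groove's middle would be here; really it is up to 14 mm off either way along y: find it by feel or sight. Axle: 20 mm steel rod, fixed in the beam; groove 5.2 mm wide, 16 mm in diameter, then 12 mm more of 20 mm rod and its end. The beam's other end is finished, with wheel and red clip: leave it
- hub (a joint): How far the loose wheel stands off from home on the beam, along +y, in m: 0 = home, at most 0.028. Slides with 3 N of friction, stays where left, spins. Wooden wheel with black tyre, 110 mm diameter; brass hub 28 mm in diameter, its outer face 26 mm out from the wheel's. Push the wheel's face 20 to 45 mm over the centre line, to -y until it stops; the groove's middle is then 4.1 mm out from the hub's face
- clip: Loose red axle clip, about 45 g, upright in a rack slot. Origin: centre of its bore; y the bore's axis (4 mm thick), z up, x across. Crown 33 mm wide in x, z = 8.3 to 16.3 mm; two springy arms, 31 mm over all, down to z = -10.5 mm, mouth downwards, rounded noses 12 mm apart at z = -6 mm. Seated, the crown rests on the groove's floor and the origin is on the axle's centre line
- clip_tab (a point): Middle of the clip's grip tab, 30 mm above its origin: 22 mm wide (x), 4 mm thick, 28 mm high. Lowered lightly, the clip stops with its origin about 20 mm over the centre line on the hub, 14 to 15 on plain rod, 10 to 12 in the groove. There 6 to 12 N snap it on; elsewhere it cannot snap, the force only climbs; over 35 N on the axle spoils the clip
- rack: Fixed wooden clip rack, 56 x 136 mm (x, y), 26 mm high, origin under its middle. Three slots 36 x 6 mm, 18 mm deep, at y = -40, 0 and +40 mm, each with an upright clip whose y axis is the rack's y. Which slot holds which clip changes
- clip_blue: Smaller blue clip in the rack, for another axle, 26 mm wide, 45 mm high, origin under its middle: leave it
- clip_yellow: Smallest yellow clip in the rack, 21 mm wide, 45 mm high, origin under its middle: leave it
- spare_wheel: Loose spare wheel lying flat, 110 mm diameter, 50 mm high with its hub, origin under its centre: leave it
- mallet: Loose rubber mallet lying down, 235 mm long (x, head at +x), head 85 mm wide and 48 mm thick: leave it
- glue: Loose white bottle with an orange cap, 54 mm diameter, 150 mm high, origin under its centre: leave it

How it is judged:
By the outcome, as a careful person would: the job done as asked, in the order asked, and still so for the second after the job is handed in, with the robot touching nothing.
It also fails if it takes over 61 s, if anything falls off the work surface, if the arm or the gripper's body presses on something with over 40 N, if the wrist force passes 120 N, or if a joint passes its speed limit or range.

## Working session

There is one attempt and no reset: what is moved stays moved. The work goes in short steps, Python scripts to look and compute and a tool call to move; the robot and the scene stay as the last step left them, time stands still between calls to the robot, and variables do not carry over. Pictures are saved under pics/ and viewed, and the job is handed in when it is done.

Besides the shell and the picture viewer there is one more tool, called after "Call:" in YAML: its name, and indented under it one key for each argument. step_arm: Moves the arm, as the interface text tells. Its arguments: {"type":"object","properties":{"targets":{"type":"array","items":{"type":"array","items":{"type":"number"}}},"gripper":{"type":"number"},"squeeze":{"type":"number"}},"required":["targets"]}

```bash
ls; mkdir -p pics; python3 - <<'E'
from station import get_obs,camera,job
import cv2,numpy as np,pickle
o=get_obs();print(o)
for n in ["side","top","wrist"]:
    c=camera(n);cv2.imwrite(f"pics/{n}0.png",c["pixels"][:,:,::-1]);pickle.dump(c,open(f"{n}0.pkl","wb"))
    print(n,{k:np.round(v,4).tolist() for k,v in c.items() if k!="pixels"})
E
```

```text
pics
{'time_s': 0.0, 'qpos': array([ 1.03439369e+00,  3.00454266e-01,  1.52159462e+00, -2.07268347e-05,
        1.32070164e+00, -6.66313313e-02]), 'joint_vel': array([-0.00063909,  0.00089185, -0.00058319, -0.00054616, -0.00064872,
       -0.00066858]), 'tau': array([ 6.73839859e-04, -5.31803262e+01, -3.52740777e+01,  7.08383415e-02,
        2.43534520e-02, -1.26562209e-04]), 'ee_pos': array([0.24886016, 0.49017584, 0.20488984]), 'eef_rot': array([-1.57195297e+00,  5.70624866e-05, -4.69766200e-01]), 'force': array([-0.95565593, -0.10527216, -0.638745  ]), 'moment': array([-0.03748358,  0.07664706,  0.01874855]), 'grip_width': 0.0941015139950586}
side {'intrinsics': [[462.2838, 0.0, 280.322], [0.0, 462.2838, 217.1196], [0.0, 0.0, 1.0]], 'R': [[-0.9091, -0.4161, -0.0197], [-0.2374, 0.5563, -0.7963], [0.3423, -0.7193, -0.6045]], 't': [0.5604, 0.2322, 0.9833]}
top {'intrinsics': [[393.9382, 0.0, 285.6093], [0.0, 393.9382, 207.9143], [0.0, 0.0, 1.0]], 'R': [[-0.0284, -0.9994, 0.0188], [-0.9814, 0.0243, -0.1905], [0.19, -0.0238, -0.9815]], 't': [-0.0082, 0.6149, 1.2691]}
wrist {'intrinsics': [[365.8028, 0.0, 278.9037], [0.0, 365.8028, 207.6724], [0.0, 0.0, 1.0]], 'tool_from_camera': [[0.0006, 0.9669, 0.255, -0.0748], [-0.0011, -0.255, 0.9669, -0.1802], [1.0, -0.0008, 0.0009, 0.0002], [0.0, 0.0, 0.0, 1.0]]}
```

View pics/side0.png

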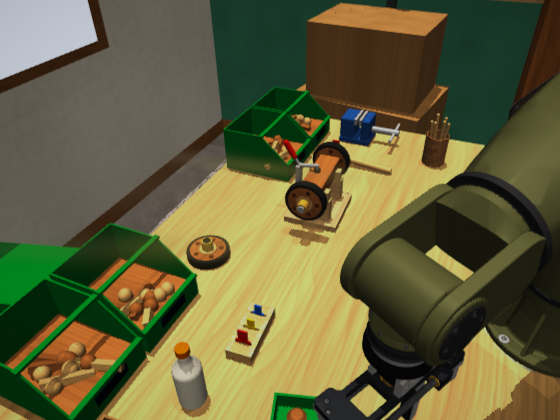

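View pics/top0.png

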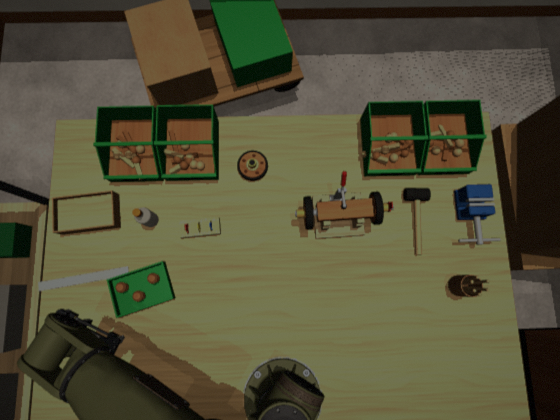

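View pics/wrist0.png

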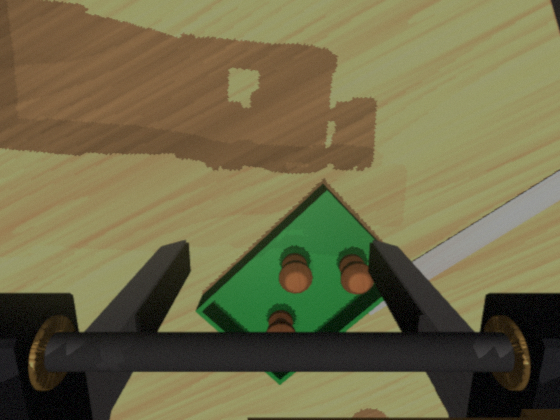

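The side view shows the jig at about (320,185), with the loose wheel and brass hub at (305,200). The rack is at (250,330), with the red clip nearest the bottle. In the top view the jig is at (343,208), its bare axle end points left (+y), and the rack is at (201,228). I'll zoom in next.

```bash
cat > h.py <<'E'
import numpy as np,pickle,cv2
from scipy.spatial.transform import Rotation as Ro
def ld(n): return pickle.load(open(n+".pkl","rb"))
def ray(c,u,v):
    d=np.linalg.inv(c["intrinsics"])@np.array([u,v,1.]);R=np.array(c["R"])
    return -R.T@c["t"],R.T@d
def atz(c,u,v,z):
    o,d=ray(c,u,v);return o+d*(z-o[2])/d[2]
def proj(c,X):
    p=c["R"]@np.array(X)+c["t"];p=c["intrinsics"]@p;return p[:2]/p[2]
def tri(rs):
    A=0;b=0
    for o,d in rs:
        d=d/np.linalg.norm(d);P=np.eye(3)-np.outer(d,d);A=A+P;b=b+P@o
    X=np.linalg.solve(A,b);return X,[np.linalg.norm(np.cross(X-o,d/np.linalg.norm(d))) for o,d in rs]
def snap(n,name):
    from station import get_obs,camera
    o=get_obs();c=camera(n)
    if n=="wrist":
        T=np.eye(4);T[:3,:3]=Ro.from_euler("xyz",o["eef_rot"]).as_matrix();T[:3,3]=o["ee_pos"]
        M=np.linalg.inv(T@c["tool_from_camera"]);c["R"]=M[:3,:3];c["t"]=M[:3,3]
    pickle.dump(c,open(name+".pkl","wb"));cv2.imwrite(f"pics/{name}.png",c["pixels"][:,:,::-1]);return o,c
def crop(name,u0,v0,w,h,s):
    p=ld(name)["pixels"][v0:v0+h,u0:u0+w,::-1]
    p=cv2.resize(p,None,fx=s,fy=s,interpolation=cv2.INTER_CUBIC)
    for i in range(0,w,10):
        cv2.putText(p,str(u0+i),(i*s,8),0,.3,(255,255,255),1);cv2.line(p,(i*s,0),(i*s,4),(255,255,255),1)
    for i in range(0,h,10):cv2.putText(p,str(v0+i),(0,i*s+4),0,.3,(255,255,255),1)
    return p
E
python3 - <<'E'
from h import *
a=crop("top0",290,165,110,75,7);cv2.imwrite("pics/c1.png",a)
a=crop("top0",170,205,60,45,12);cv2.imwrite("pics/c2.png",a)
a=crop("side0",270,130,100,100,6);cv2.imwrite("pics/c3.png",a)
a=crop("side0",215,295,70,70,8);cv2.imwrite("pics/c4.png",a)
E
```

```text
(no output)
```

View pics/c1.png

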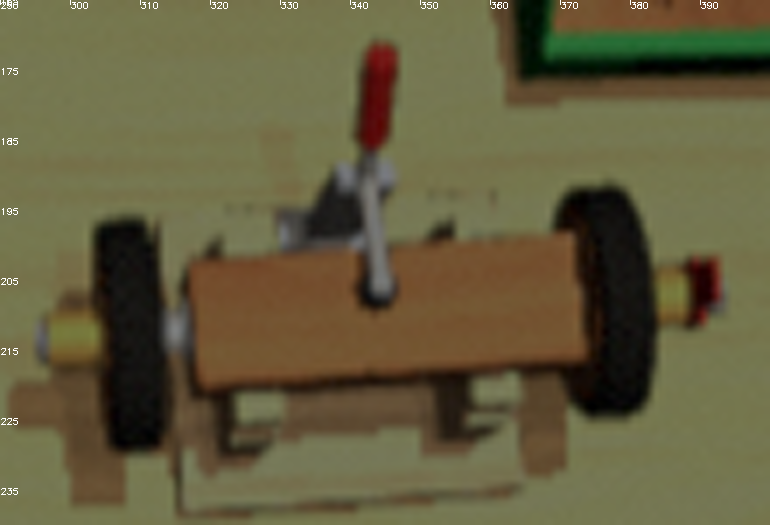

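View pics/c2.png

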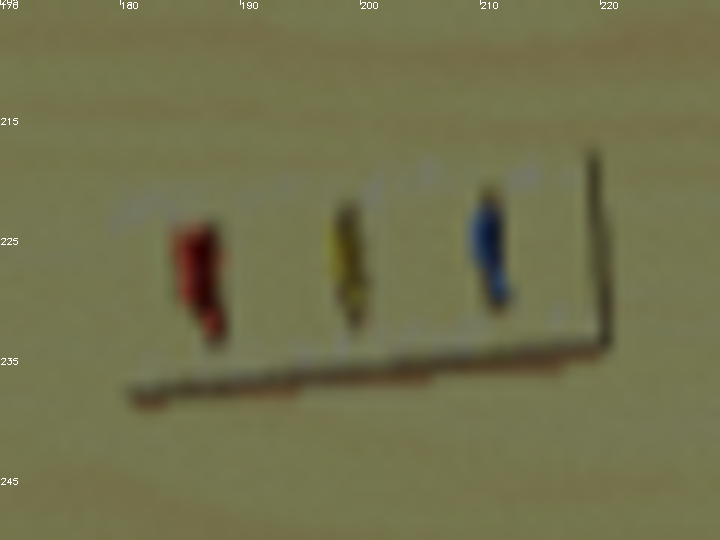

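View pics/c3.png

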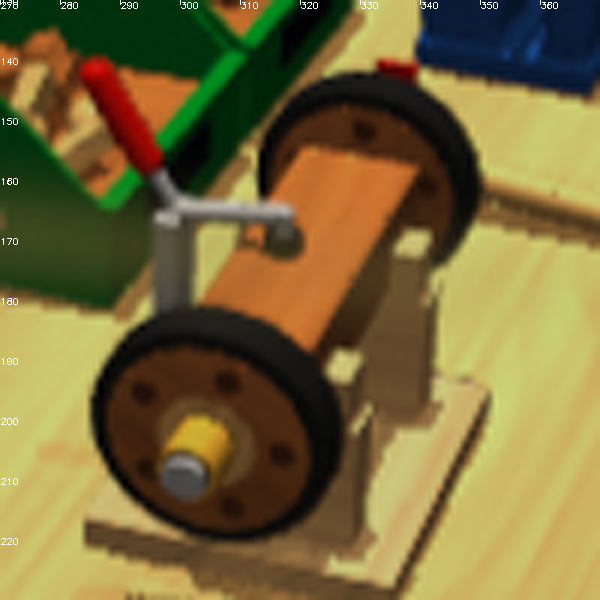

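View pics/c4.png

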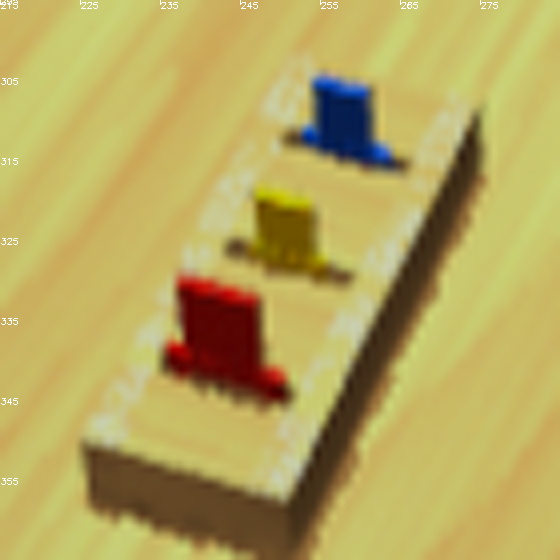

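```bash
python3 - <<'E'
from h import *
t=ld("top0");s=ld("side0")
P=atz(t,295.5,213.3,.105);Q=atz(t,388,206.8,.105);d=Q-P
print("axle",P,Q,"yaw of +y",np.degrees(np.arctan2((P-Q)[1],(P-Q)[0]))-90)
print("beam edges",atz(t,317,211,.105)," far",atz(t,372,206,.105))
print("axle end tri",tri([ray(s,301,209.3),ray(t,295.5,213.3)]), atz(s,301,209.3,.105))
print("tyre outer face, near-top",atz(t,304,198,.12),atz(t,305,225,.1))
# rack
for n,u,v in [("r",186.5,226),("y",198.5,225.5),("b",210.2,224.5)]: print(n,atz(t,u,v,.05))
print("red tri tab top", tri([ray(s,241.8,331),ray(t,185.5,227)]))
print("rack corners side", [atz(s,*p,.026) for p in [(224.5,350),(250,356),(273.5,309)]])
print("rack corners top bottom", [atz(t,*p,.026) for p in [(181,237),(219.5,233.5),(219,217.5)]])
E
```

```text
axle [ 0.58697936 -0.05500674  0.105     ] [ 0.60100445 -0.3584385   0.105     ] yaw of +y 2.646416049453549
beam edges [ 0.59282847 -0.12523162  0.105     ]  far [ 0.60496411 -0.30606852  0.105     ]
axle end tri (array([ 0.58499743, -0.05567083,  0.10350636]), [np.float64(0.002296019613101947), np.float64(0.0022960196131019766)]) [ 0.58185541 -0.05393821  0.105     ]
tyre outer face, near-top [ 0.63384397 -0.08342473  0.12      ] [ 0.54858473 -0.08478666  0.1       ]
r [0.56274342 0.30895322 0.05      ]
y [0.56341159 0.26895359 0.05      ]
b [0.5658024  0.22990473 0.05      ]
red tri tab top (array([0.5576776 , 0.31002328, 0.05873072]), [np.float64(0.00047456829557025694), np.float64(0.0004745682955704204)])
rack corners side [array([0.58099749, 0.34303388, 0.026     ]), array([0.52791833, 0.33510934, 0.026     ]), array([0.53724481, 0.20727306, 0.026     ])]
rack corners top bottom [array([0.52918383, 0.33230625, 0.026     ]), array([0.53774968, 0.20219332, 0.026     ]), array([0.59303286, 0.20409632, 0.026     ])]
```

Measured so far: the axle line has a yaw of about 2.65° and its end is near y=-0.055. The groove is therefore expected around y≈-0.069, and the wheel face is at about -0.084. I'll turn the tool to match and move over the axle end with the gripper shut.

Call:
step_arm:
  targets:
    - [0,0,0,0,-9.9,0]
    - [0,0,0,0,-9.9,0]
    - [0,0,0,0,-9.8,0]
  gripper: -1
  squeeze: 20

```text
time_s: 0.52
ee_pos: [0.2489, 0.4903, 0.2052]
eef_rot: [-1.571, 0.0, 0.052]
force: [0.5, 0.2, 1.2]
grip_width: 0.0672
```

Call:
step_arm:
  targets:
    - [28.3,0,-47.7,0,0,0]
    - [28.3,0,-47.7,0,0,0]
    - [28.3,0,-47.7,0,0,0]
    - [28.3,0,-47.7,0,0,0]
    - [28.3,0,-47.7,0,0,0]
    - [28.3,0,-47.7,0,0,0]
    - [28.3,0,-47.7,0,0,0]
    - [28.3,0,-47.7,0,0,0]
    - [28.3,0,-47.7,0,0,0]
    - [28.3,0,-47.7,0,0,0]
    - [28.3,0,-47.7,0,0,0]
    - [0,0,0,0,0,0]

```text
time_s: 2.02
ee_pos: [0.5853, -0.022, 0.2044]
eef_rot: [-1.571, 0.001, 0.043]
force: [-0.7, 0.5, -0.2]
grip_width: 0.0004
```

```bash
python3 - <<'E'
from h import *
o,c=snap("wrist","w1");print(o["time_s"],o["ee_pos"],np.degrees(o["eef_rot"]),o["force"])
E
```

```text
2.025 [ 0.58529779 -0.0219907   0.20443132] [-9.00050849e+01  6.98457781e-02  2.47686526e+00] [-0.66909497  0.47872564 -0.24941259]
```

View pics/w1.png

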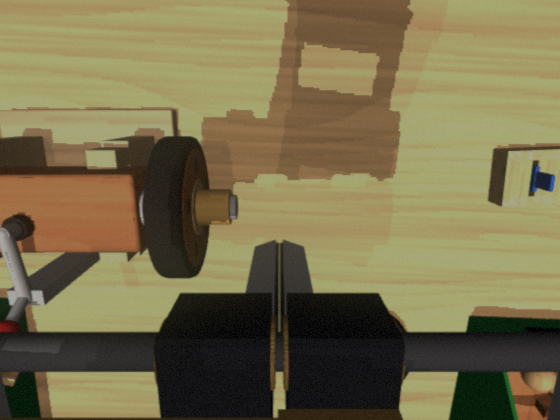

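The wrist view shows the hub at (198–230, 207), the axle end at (237,207), the wheel's outer face at about (205,207) and the beam edge at about (137,210).

```bash
python3 - <<'E'
from h import *
cv2.imwrite("pics/c5.png",crop("w1",120,130,140,150,4))
c=ld("w1");t=ld("top0")
print("end",atz(c,237.5,207,.105),"hubface",atz(c,229.5,207,.105),"tri",tri([ray(c,237,207),ray(t,296,213.3)]))
print("beam end", atz(c,137,215,.1275))
E
```

```text
end [ 0.58531424 -0.05391225  0.105     ] hubface [ 0.58558246 -0.06022837  0.105     ] tri (array([ 0.59176694, -0.05745639,  0.07965477]), [np.float64(0.0005464800788227957), np.float64(0.0005464800788227885)])
beam end [ 0.58849445 -0.12483901  0.1275    ]
```

View pics/c5.png

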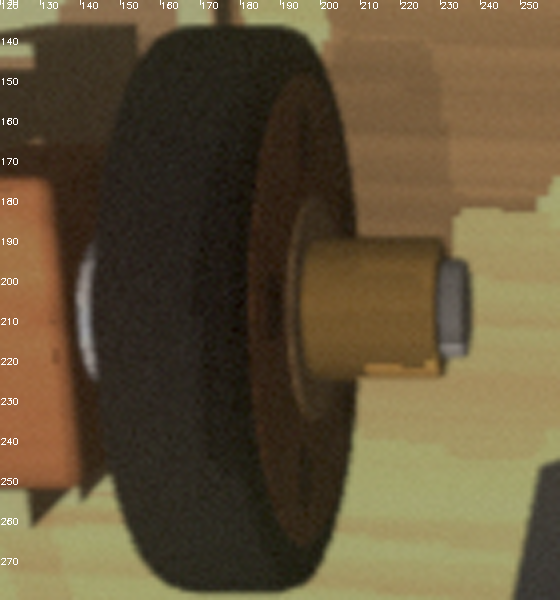

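Call:
step_arm:
  targets:
    - [0,38,0,0,0,0]
    - [0,37,0,0,0,0]
    - [0,0,-20,0,0,0]
    - [0,0,-20,0,0,0]
    - [0,0,-5,0,0,0]
    - [0,0,0,0,0,0]

```text
time_s: 2.82
ee_pos: [0.5869, -0.0647, 0.1315]
eef_rot: [-1.571, -0.001, 0.046]
force: [-1.1, -1.1, -0.3]
grip_width: 0.0005
```

Call:
step_arm:
  targets:
    - [0,0,-3,0,0,0]
    - [0,0,-3,0,0,0]
    - [0,0,-3,0,0,0]
    - [0,0,-2,0,0,0]

```text
time_s: 3.32
ee_pos: [0.5871, -0.0749, 0.1305]
eef_rot: [-1.57, 0.0, 0.047]
force: [0.2, 3.8, 0.7]
grip_width: 0.0003
```

The force is 3.8 N, so the wheel is sliding. I'll keep pushing in small steps.

Call:
step_arm:
  targets:
    - [0,0,-2,0,0,0]
    - [0,0,-2,0,0,0]
    - [0,0,-2,0,0,0]
    - [0,0,-2,0,0,0]

```text
time_s: 3.82
ee_pos: [0.5875, -0.0832, 0.1304]
eef_rot: [-1.571, 0.0, 0.047]
force: [0.0, 3.9, 1.6]
grip_width: 0.0003
```

Call:
step_arm:
  targets:
    - [0,0,-1,0,0,0]
    - [0,0,-1,0,0,0]

```text
time_s: 4.08
ee_pos: [0.5876, -0.0851, 0.1304]
eef_rot: [-1.571, 0.0, 0.047]
force: [-0.2, 3.5, 0.8]
grip_width: 0.0006
```

Call:
step_arm:
  targets:
    - [0,0,-1,0,0,0]
    - [0,0,-1,0,0,0]

```text
time_s: 4.32
ee_pos: [0.5877, -0.0871, 0.1305]
eef_rot: [-1.571, -0.0, 0.047]
force: [-0.2, 2.8, 1.0]
grip_width: 0.0005
```

Call:
step_arm:
  targets:
    - [0,0,-1,0,0,0]
    - [0,0,-1,0,0,0]

```text
time_s: 4.58
ee_pos: [0.5877, -0.0879, 0.1305]
eef_rot: [-1.569, 0.0, 0.047]
force: [-1.4, 15.9, 2.6]
grip_width: 0.0003
```

Call:
step_arm:
  targets:
    - [0,0,-0.7,0,0,0]

```text
time_s: 4.7
ee_pos: [0.5878, -0.0879, 0.1305]
eef_rot: [-1.568, 0.0, 0.047]
force: [-1.6, 18.2, 3.4]
grip_width: 0.0002
```

Call:
step_arm:
  targets:
    - [0,0,-0.7,0,0,0]

```text
time_s: 4.82
ee_pos: [0.5878, -0.088, 0.1305]
eef_rot: [-1.567, 0.0, 0.048]
force: [-0.6, 23.3, 4.6]
grip_width: 0.0002
```

The force jumped to 16–23 N with no further motion, so the wheel is against its stop. I'll back off, raise the tool and look.

Call:
step_arm:
  targets:
    - [0,0,10,0,0,0]
    - [0,0,30,0,0,0]
    - [0,-37,0,0,0,0]
    - [0,-37,20,0,0,0]
    - [0,0,0,0,0,0]

```text
time_s: 5.45
ee_pos: [0.586, -0.03, 0.2073]
eef_rot: [-1.572, -0.005, 0.048]
force: [-0.3, -0.3, 0.7]
grip_width: 0.0004
```

```bash
python3 - <<'E'
from h import *
o,c=snap("wrist","w2");print(o["time_s"],o["ee_pos"],np.degrees(o["eef_rot"]),o["force"])
cv2.imwrite("pics/c6.png",crop("w2",60,130,150,150,5)[:600])
E
```

```text
5.45 [ 0.58603854 -0.03001819  0.20731953] [-90.07852439  -0.28645491   2.73826017] [-0.31810469 -0.25693634  0.65579926]
```

View pics/c6.png

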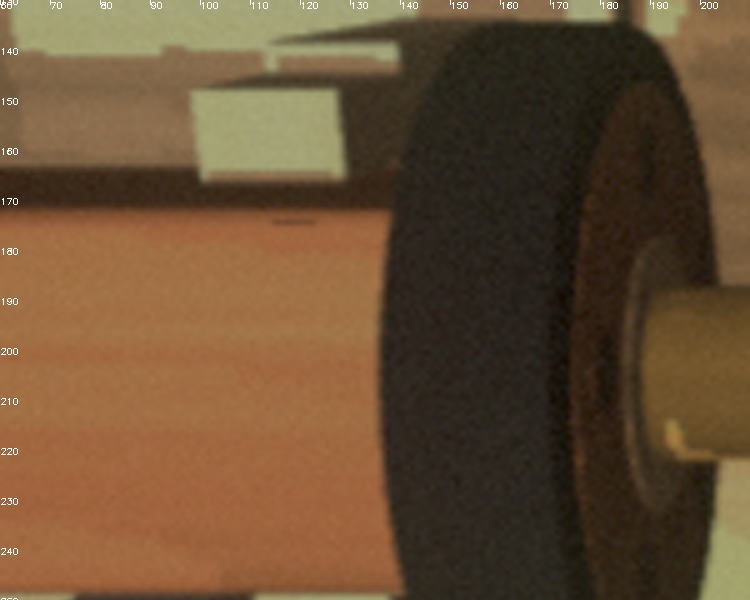

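```bash
python3 - <<'E'
from h import *
cv2.imwrite("pics/c7.png",crop("w2",180,165,90,75,8))
E
```

```text
(no output)
```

View pics/c7.png

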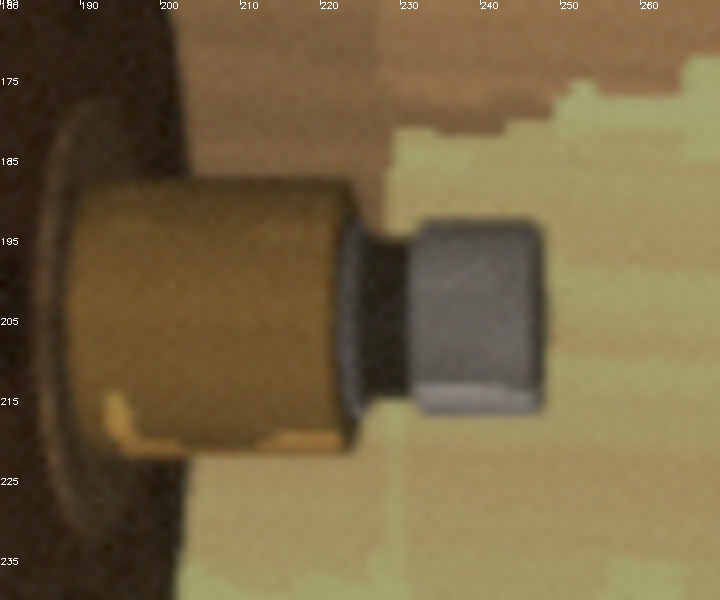

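The groove is plainly visible as a dark band at u≈224–230, row ≈204, next to the hub face at u≈221. The axle end is at u≈246.5.

```bash
python3 - <<'E'
from h import *
c=ld("w2")
for n,u,v in [("hubface",221.5,203.5),("groove l",223.8,203.5),("groove r",230.3,203.5),("end",246.8,203.5)]: print(n,atz(c,u,v,.107 if 0 else .105), atz(c,u,v,.113))
r=atz(c,205,204,.105); print("axis pt",r, "edges",atz(c,240,192.5,.105),atz(c,240,216.3,.105))
E
```

```text
hubface [ 0.58534913 -0.07512668  0.105     ] [ 0.58322997 -0.07392604  0.113     ]
groove l [ 0.58526245 -0.07329651  0.105     ] [ 0.58314575 -0.07214776  0.113     ]
groove r [ 0.58501748 -0.06812435  0.105     ] [ 0.58290772 -0.06712223  0.113     ]
end [ 0.58439564 -0.05499533  0.105     ] [ 0.58230351 -0.05436542  0.113     ]
axis pt [ 0.58638298 -0.0882586   0.105     ] edges [ 0.57567538 -0.06058148  0.105     ] [ 0.59528179 -0.06019824  0.105     ]
```

Call:
step_arm:
  targets:
    - [0.6,0,50,0,0,0]
    - [0.6,0,51,0,0,0]
    - [0.6,0,51,0,0,0]
    - [0.6,0,51,0,0,0]
    - [0.6,0,51,0,0,0]
    - [0.6,0,51,0,0,0]
    - [0,0,0,0,0,0]
    - [0,0,0,0,0,0]

```text
time_s: 6.5
ee_pos: [0.5743, 0.2734, 0.2032]
eef_rot: [-1.572, 0.002, 0.047]
force: [0.3, 0.2, -0.2]
grip_width: 0.001
```

```bash
python3 - <<'E'
from h import *
o,c=snap("wrist","w3");print(o["time_s"],o["ee_pos"],np.degrees(o["eef_rot"]),o["force"])
E
```

```text
6.5 [0.57432447 0.27339955 0.20315661] [-90.0607511    0.09058623   2.66579595] [ 0.30326437  0.16333497 -0.19321357]
```

View pics/w3.png

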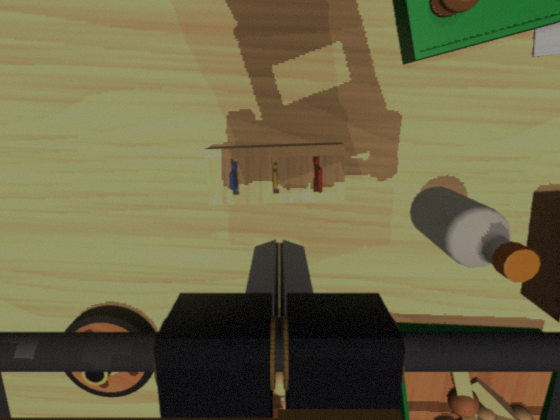

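```bash
python3 - <<'E'
from h import *
cv2.imwrite("pics/c8.png",crop("w3",195,135,165,80,4))
cv2.imwrite("pics/c9.png",crop("w3",295,140,50,60,10))
E
```

```text
(no output)
```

View pics/c8.png

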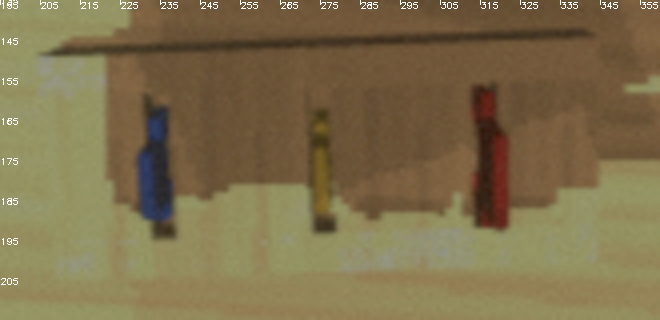

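View pics/c9.png

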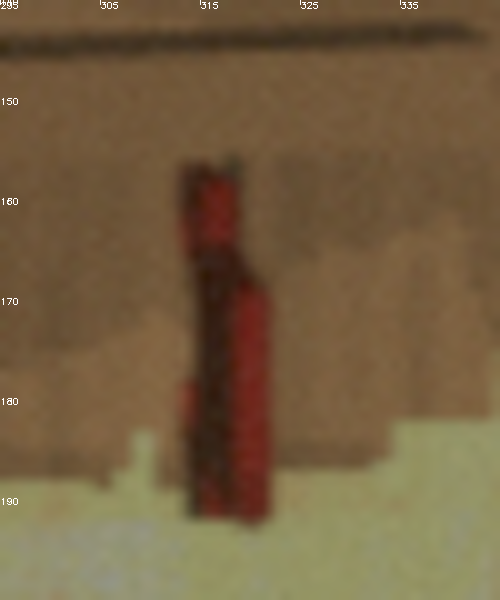

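```bash
python3 - <<'E'
from h import *
c=ld("w3")
a=atz(c,319.3,168.5,.0625);b=atz(c,319.8,192.3,.0625);print("tab top ends",a,b,np.linalg.norm(a-b),(a+b)/2)
p=atz(c,206,148,.026);q=atz(c,342,142.7,.026);print(p,q,np.linalg.norm(p-q),"yaw",-np.degrees(np.arctan2((q-p)[0],(q-p)[1])))
print("crown ends z.03",atz(c,316,156.5,.032),atz(c,316,192,.032))
s=ld("side0")
print("side tab top mid",atz(s,242.3,330.8,.0625), "top", atz(ld("top0"),185.8,227.5,.0625))
y1=atz(c,233.5,180,.0525);y2=atz(c,233,163,.0525);print("blue",y1,y2)
E
```

```text
tab top ends [0.54694358 0.30855804 0.0625    ] [0.56835102 0.3105953  0.0625    ] 0.021504159974621948 [0.5576473  0.30957667 0.0625    ]
[0.53739189 0.2017127  0.026     ] [0.5262772  0.33289741 0.026     ] 0.13165471488551903 yaw 4.842849930282319
crown ends z.03 [0.54000604 0.30813709 0.032     ] [0.5747103  0.31063074 0.032     ]
side tab top mid [0.55482535 0.31169924 0.0625    ] top [0.55586751 0.30829183 0.0625    ]
blue [0.56260636 0.23189558 0.0525    ] [0.54699814 0.23121687 0.0525    ]
```

```bash
python3 - <<'E'
from h import *
c=ld("w3");t=ld("top0");s=ld("side0")
print("cap top",tri([ray(c,516,262),ray(t,137,212)]), tri([ray(c,516,262),ray(s,182,350)]),atz(t,137,212,.15),atz(c,516,262,.15))
E
```

```text
cap top (array([0.59613074, 0.44307675, 0.14229798]), [np.float64(0.0008170879783927066), np.float64(0.0008170879783928304)]) (array([0.5944142 , 0.4431288 , 0.14220457]), [np.float64(0.0009813132718457821), np.float64(0.0009813132718458515)]) [0.59535982 0.43992418 0.15      ] [0.59237711 0.43796753 0.15      ]
```

The bottle's near edge is at y≈0.414 and the gripper body will reach about 0.398, so there is clearance. I'll align over the red tab, open to about 30 mm and descend partway.

Call:
step_arm:
  targets:
    - [0,0,0,0,-1.9,0]
    - [-13.9,0,37.3,0,0,0]
    - [0,40,0,0,0,0]
    - [0,40,0,0,0,0]
    - [0,20,0,0,0,0]
    - [0,0,0,0,0,0]
    - [0,0,0,0,0,0]
  gripper: -0.36

```text
time_s: 7.42
ee_pos: [0.5582, 0.3102, 0.1058]
eef_rot: [-1.57, -0.002, 0.08]
force: [-0.1, 0.6, 0.9]
grip_width: 0.0304
```

```bash
python3 - <<'E'
from h import *
o,c=snap("wrist","w4");print(o["time_s"],o["ee_pos"],np.degrees(o["eef_rot"]),o["force"],o["grip_width"])
print(proj(c,[.5575,.3095,.0625]),proj(c,o["ee_pos"]))
E
```

```text
7.425 [0.55817562 0.31015421 0.10575762] [-89.96856213  -0.09114009   4.57899494] [-0.14323195  0.63586922  0.85314132] 0.03041885811251053
[276.68931037 229.78379676] [277.47058458 256.91796324]
```

View pics/w4.png

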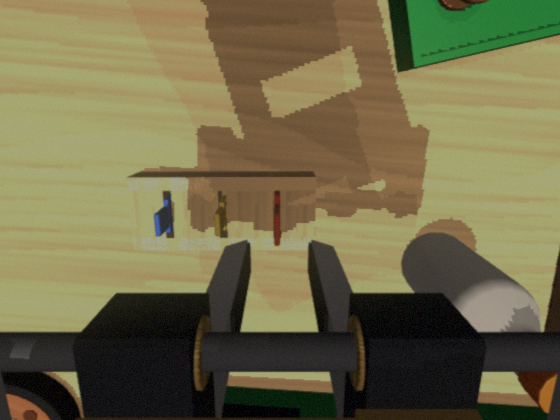

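The red clip shows as a vertical strip at u≈277, rows 192–245, centred between the fingers. I'll zoom in to check.

```bash
python3 - <<'E'
from h import *
cv2.imwrite("pics/c10.png",crop("w4",245,180,65,75,8))
c=ld("w4")
for x in (-.011,0,.011):print(proj(c,[.5575+x,.3095+x*.08,.0625]))
for x in (-.0165,.0165):print("crown",proj(c,[.5575+x,.3095+x*.08,.0348]))
E
```

```text
[276.65418489 213.24598079]
[276.68931037 229.78379676]
[276.72359746 245.92688448]
crown [276.81182427 194.99996309]
crown [276.89986215 239.40968003]
```

View pics/c10.png

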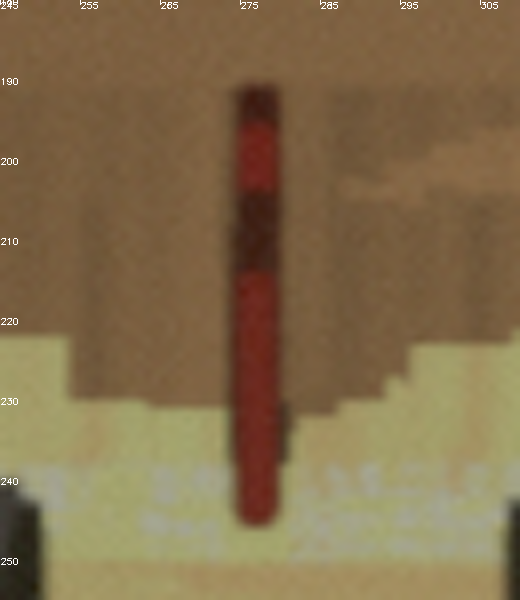

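Call:
step_arm:
  targets:
    - [-0.7,30,-0.6,0,0,0]
    - [0,28,0,0,0,0]
    - [0,10,0,0,0,0]
    - [0,0,0,0,0,0]

```text
time_s: 7.98
ee_pos: [0.5571, 0.3098, 0.037]
eef_rot: [-1.571, -0.0, 0.08]
force: [-0.4, 0.9, 0.7]
grip_width: 0.0301
```

Call:
step_arm:
  targets:
    - [0,0,0,0,0,0]
    - [0,0,0,0,0,0]
    - [0,0,0,0,0,0]
    - [0,0,0,0,0,0]
  gripper: -1
  squeeze: 45

```text
time_s: 8.48
ee_pos: [0.5571, 0.3097, 0.037]
eef_rot: [-1.571, -0.001, 0.08]
force: [-0.7, -1.2, 4.2]
grip_width: 0.0036
```

Call:
step_arm:
  targets:
    - [0,-5,0,0,0,0]
    - [0,-15,0,0,0,0]
    - [0,-40,0,0,0,0]
    - [0,-50,0,0,0,0]
    - [0,-55,0,0,0,0]
    - [0,0,0,0,0,0]
    - [0,0,0,0,0,0]

```text
time_s: 9.35
ee_pos: [0.5566, 0.3096, 0.2013]
eef_rot: [-1.571, 0.0, 0.08]
force: [0.4, 0.2, -0.6]
grip_width: 0.0038
```

```bash
python3 - <<'E'
from h import *
o,c=snap("wrist","w5");print(o["time_s"],o["ee_pos"],np.degrees(o["eef_rot"]),o["force"],o["grip_width"])
snap("side","s5")
cv2.imwrite("pics/c11.png",crop("w5",230,160,110,100,6))
cv2.imwrite("pics/c12.png",crop("s5",190,210,110,150,4))
E
```

```text
9.35 [0.55657114 0.30959807 0.20125229] [-9.00067485e+01  2.37044833e-02  4.58398416e+00] [ 0.39939879  0.20449334 -0.55137034] 0.003825665966383129
```

View pics/c11.png

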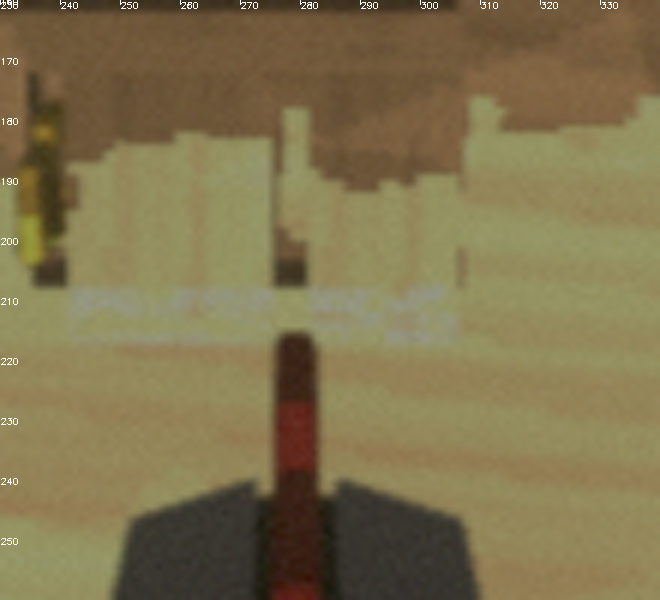

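View pics/c12.png

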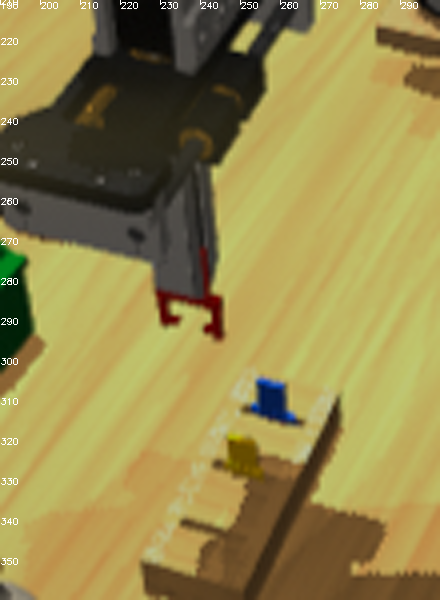

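```bash
python3 - <<'E'
from h import *
c=ld("w5")
M=np.linalg.inv(c["tool_from_camera"])
def pt(x):
    p=M@np.array([*x,1]);p=c["intrinsics"]@p[:3];return p[:2]/p[2]
for y0 in (.0175,.0185,.0195):
  for dx in (-.001,0,.001): print(y0,dx,"ledge front",pt([-.0165+dx,y0-.0163,0])[1].round(1),"tab base",pt([-.011+dx,y0-.0163,0])[1].round(1),"arm bottom",pt([-.0155+dx,y0+.0105,0])[1].round(1),pt([-.0165+dx,y0-.0083,0])[1].round(1))
E
```

```text
0.0175 -0.001 ledge front 224.6 tab base 234.7 arm bottom 212.6 220.2
0.0175 0 ledge front 226.5 tab base 236.5 arm bottom 214.2 221.9
0.0175 0.001 ledge front 228.3 tab base 238.3 arm bottom 215.9 223.7
0.0185 -0.001 ledge front 224.0 tab base 234.0 arm bottom 212.2 219.6
0.0185 0 ledge front 225.9 tab base 235.8 arm bottom 213.8 221.4
0.0185 0.001 ledge front 227.7 tab base 237.6 arm bottom 215.4 223.2
0.0195 -0.001 ledge front 223.5 tab base 233.4 arm bottom 211.7 219.1
0.0195 0 ledge front 225.3 tab base 235.2 arm bottom 213.3 220.9
0.0195 0.001 ledge front 227.1 tab base 237.0 arm bottom 214.9 222.6
```

The red clip is in hand, straight, with its origin about 0.9 mm to +x of the tool line. The rack's other two clips are untouched. I'll carry it over to the groove.

Call:
step_arm:
  targets:
    - [0,0,0,0,1.9,0]
    - [1.3,0,-47.6,0,0,0]
    - [1.3,0,-47.6,0,0,0]
    - [1.3,0,-47.6,0,0,0]
    - [1.3,0,-47.6,0,0,0]
    - [1.3,0,-47.6,0,0,0]
    - [1.3,0,-47.6,0,0,0]
    - [1.3,0,-47.6,0,0,0]
    - [1.2,0,-47.6,0,0,0]
    - [0,20,0,0,0,0]
    - [0,0,0,0,0,0]
    - [0,0,0,0,0,0]

```text
time_s: 10.95
ee_pos: [0.5851, -0.0697, 0.1819]
eef_rot: [-1.571, -0.0, 0.047]
force: [0.9, -0.6, -0.6]
grip_width: 0.0038
```

```bash
python3 - <<'E'
from h import *
o,c=snap("wrist","w6");print(o["time_s"],o["ee_pos"],np.degrees(o["eef_rot"]),o["force"],o["grip_width"])
cv2.imwrite("pics/c13.png",crop("w6",200,150,130,110,6))
E
```

```text
10.95 [ 0.58514653 -0.06970478  0.18187575] [-8.99990339e+01 -9.91969746e-03  2.69162081e+00] [ 0.89163133 -0.61402917 -0.59214884] 0.0037694047614184336
```

View pics/c13.png

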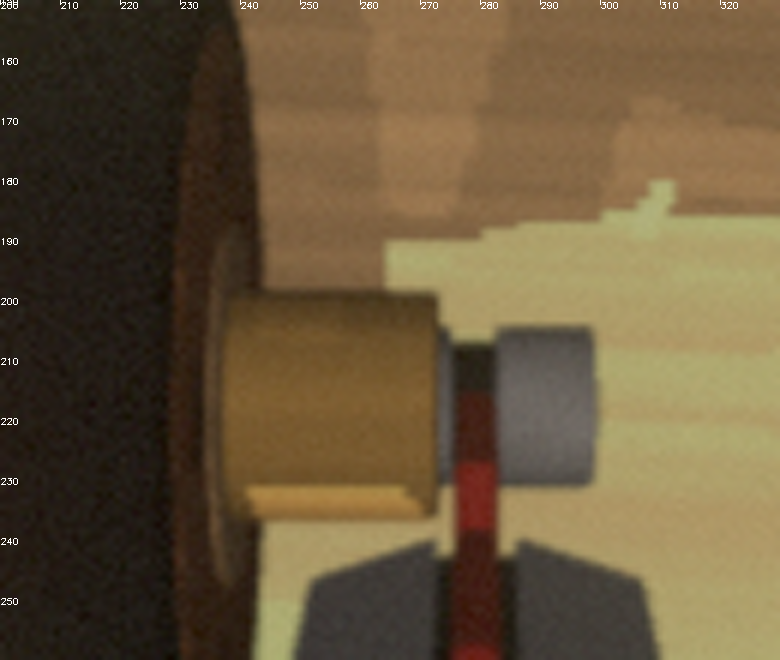

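The clip (u 275–281) is directly in line with the groove (u 275–281.5). I'll check the x alignment.

```bash
python3 - <<'E'
from h import *
c=ld("w6")
print(atz(c,289,204.5,.105),atz(c,289,230.8,.105),atz(c,278.2,217.6,.105),atz(c,254,199,.105),atz(c,254,236.5,.105))
# tangent-exact: fit axis x with radius 10
o,_=ray(c,0,0)
print(o)
for x in (.585,.586,.587,.588):
    P=np.array([x,-.061,.105]);
    w=np.array([x-o[0],.105-o[2]]);D=np.hypot(*w);a=np.arcsin(.010/D);th=np.arctan2(w[0],-w[1])
    r=[]
    for s in (-a,a):
        X=[o[0]+.25*np.tan(th+s),-.061,o[2]-.25];r.append(proj(c,X)[1].round(1))
    print(x,r)
E
```

```text
[ 0.57578845 -0.06198868  0.105     ] [ 0.5958293  -0.06091581  0.105     ] [ 0.58603948 -0.06935973  0.105     ] [ 0.57286053 -0.08746673  0.105     ] [ 0.60147216 -0.08663625  0.105     ]
[ 0.51058015 -0.07261002  0.36209972]
0.585 [np.float64(203.1), np.float64(230.4)]
0.586 [np.float64(204.4), np.float64(231.7)]
0.587 [np.float64(205.8), np.float64(233.0)]
0.588 [np.float64(207.1), np.float64(234.3)]
```

x is aligned to within about 0.5 mm. I'll lower the clip and feel for contact.

Call:
step_arm:
  targets:
    - [0,22,0,0,0,0]
    - [0,16,0,0,0,0]
    - [0,2,0,0,0,0]
    - [0,0,0,0,0,0]

```text
time_s: 11.5
ee_pos: [0.5852, -0.0701, 0.142]
eef_rot: [-1.571, -0.0, 0.047]
force: [0.0, 0.3, -0.3]
grip_width: 0.0037
```

Call:
step_arm:
  targets:
    - [0,1,0,0,0,0]
    - [0,1,0,0,0,0]

```text
time_s: 11.75
ee_pos: [0.5851, -0.0702, 0.1398]
eef_rot: [-1.571, -0.001, 0.047]
force: [0.0, -0.1, -0.1]
grip_width: 0.004
```

Call:
step_arm:
  targets:
    - [0,1,0,0,0,0]
    - [0,1,0,0,0,0]

```text
time_s: 12.0
ee_pos: [0.585, -0.0702, 0.1374]
eef_rot: [-1.571, -0.0, 0.047]
force: [0.0, -0.2, -0.6]
grip_width: 0.0037
```

Already at the plain-rod level with no contact. I'll continue in small steps.

Call:
step_arm:
  targets:
    - [0,0.7,0,0,0,0]
    - [0,0.7,0,0,0,0]

```text
time_s: 12.25
ee_pos: [0.585, -0.0702, 0.136]
eef_rot: [-1.571, 0.0, 0.047]
force: [0.2, 1.1, -0.5]
grip_width: 0.0038
```

Call:
step_arm:
  targets:
    - [0,0.7,0,0,0,0]
    - [0,0.3,0,0,0,0]

```text
time_s: 12.5
ee_pos: [0.5852, -0.0702, 0.1352]
eef_rot: [-1.571, -0.001, 0.047]
force: [0.7, -0.3, 1.6]
grip_width: 0.004
```

Call:
step_arm:
  targets:
    - [0,0.7,0,0,0,0]
    - [0,0,0,0,0,0]

```text
time_s: 12.75
ee_pos: [0.5852, -0.0702, 0.1346]
eef_rot: [-1.571, -0.001, 0.047]
force: [0.1, -0.1, 2.3]
grip_width: 0.0038
```

First contact came at about 0.135, which puts the origin about 11–12 mm over the centre line. That is the groove level, so I'll press on gently.

Call:
step_arm:
  targets:
    - [0,0.8,0,0,0,0]
    - [0,0,0,0,0,0]

```text
time_s: 13.0
ee_pos: [0.5851, -0.0702, 0.1337]
eef_rot: [-1.571, -0.001, 0.047]
force: [1.5, 0.3, 3.6]
grip_width: 0.0035
```

Call:
step_arm:
  targets:
    - [0,0.8,0,0,0,0]
    - [0,0,0,0,0,0]

```text
time_s: 13.25
ee_pos: [0.5851, -0.0702, 0.1329]
eef_rot: [-1.571, -0.0, 0.047]
force: [1.3, -0.0, 4.6]
grip_width: 0.004
```

Call:
step_arm:
  targets:
    - [0,0.8,0,0,0,0]
    - [0,0,0,0,0,0]

```text
time_s: 13.5
ee_pos: [0.585, -0.0702, 0.1319]
eef_rot: [-1.571, -0.0, 0.047]
force: [2.3, -0.1, 2.6]
grip_width: 0.0038
```

Call:
step_arm:
  targets:
    - [0,1,0,0,0,0]
    - [0,1,0,0,0,0]

```text
time_s: 13.75
ee_pos: [0.585, -0.0701, 0.1298]
eef_rot: [-1.571, -0.0, 0.047]
force: [2.7, 0.8, 2.1]
grip_width: 0.0038
```

Call:
step_arm:
  targets:
    - [0,1,0,0,0,0]
    - [0,1,0,0,0,0]

```text
time_s: 14.0
ee_pos: [0.5848, -0.0701, 0.1275]
eef_rot: [-1.571, 0.001, 0.047]
force: [3.1, 0.7, -1.9]
grip_width: 0.0036
```

Call:
step_arm:
  targets:
    - [0,1,0,0,0,0]
    - [0,1,0,0,0,0]

```text
time_s: 14.25
ee_pos: [0.5848, -0.0702, 0.1256]
eef_rot: [-1.571, 0.001, 0.047]
force: [3.5, -0.7, -2.1]
grip_width: 0.004
```

The vertical force has turned negative, so the clip is drawing itself in. I'll continue down to the groove floor.

Call:
step_arm:
  targets:
    - [0,0.8,0,0,0,0]
    - [0,0,0,0,0,0]

```text
time_s: 14.5
ee_pos: [0.5848, -0.0702, 0.1248]
eef_rot: [-1.571, 0.001, 0.047]
force: [2.5, -0.4, -3.3]
grip_width: 0.0038
```

Call:
step_arm:
  targets:
    - [0,0.6,0,0,0,0]
    - [0,0,0,0,0,0]

```text
time_s: 14.75
ee_pos: [0.5849, -0.0702, 0.1245]
eef_rot: [-1.571, 0.0, 0.047]
force: [1.8, 0.1, -2.5]
grip_width: 0.0036
```

Call:
step_arm:
  targets:
    - [0,0.6,0,0,0,0]
    - [0,0,0,0,0,0]

```text
time_s: 15.0
ee_pos: [0.5849, -0.0702, 0.1239]
eef_rot: [-1.571, 0.0, 0.047]
force: [2.4, 0.6, -1.3]
grip_width: 0.0038
```

Call:
step_arm:
  targets:
    - [0,0.6,0,0,0,0]
    - [0,0,0,0,0,0]

```text
time_s: 15.25
ee_pos: [0.5848, -0.0702, 0.1233]
eef_rot: [-1.571, 0.0, 0.047]
force: [0.8, 0.3, -1.2]
grip_width: 0.0036
```

Call:
step_arm:
  targets:
    - [0,0.5,0,0,0,0]
    - [0,0,0,0,0,0]

```text
time_s: 15.5
ee_pos: [0.585, -0.0702, 0.123]
eef_rot: [-1.571, 0.0, 0.047]
force: [-0.9, -0.1, 0.8]
grip_width: 0.0036
```

Force is rising again near the seated height (0.123). I'll push a little further to confirm it is bottomed, keeping well under 35 N.

Call:
step_arm:
  targets:
    - [0,0.6,0,0,0,0]
    - [0,0,0,0,0,0]

```text
time_s: 15.75
ee_pos: [0.5852, -0.0702, 0.1228]
eef_rot: [-1.571, -0.001, 0.047]
force: [-1.8, -0.1, 5.1]
grip_width: 0.0035
```

Call:
step_arm:
  targets:
    - [0,0.6,0,0,0,0]
    - [0,0,0,0,0,0]

```text
time_s: 16.0
ee_pos: [0.5853, -0.0703, 0.1227]
eef_rot: [-1.571, -0.001, 0.047]
force: [-2.6, 0.7, 10.7]
grip_width: 0.0037
```

It is bottomed: stiff, 10.7 N, no motion. I'll relax, open slightly so the fingers clear the wheel, and rise.

Call:
step_arm:
  targets:
    - [0,-1.0,0,0,0,0]
    - [0,0,0,0,0,0]

```text
time_s: 16.25
ee_pos: [0.5852, -0.0702, 0.1229]
eef_rot: [-1.571, -0.001, 0.047]
force: [0.6, 0.5, 5.2]
grip_width: 0.0037
```

Call:
step_arm:
  targets:
    - [0,0,0,0,0,0]
    - [0,0,0,0,0,0]
    - [0,0,0,0,0,0]
  gripper: -0.6

```text
time_s: 16.62
ee_pos: [0.5849, -0.0702, 0.1224]
eef_rot: [-1.571, 0.0, 0.047]
force: [0.5, -0.2, 0.3]
grip_width: 0.0188
```

Call:
step_arm:
  targets:
    - [0,-15,0,0,0,0]
    - [0,-30,0,0,0,0]
    - [0,-40,0,0,0,0]
    - [0,0,25,0,0,0]
    - [0,0,30,0,0,0]
    - [0,0,0,0,0,0]
    - [0,0,0,0,0,0]

```text
time_s: 17.5
ee_pos: [0.5825, -0.0158, 0.2082]
eef_rot: [-1.571, -0.001, 0.047]
force: [-0.7, -0.1, -0.5]
grip_width: 0.0189
```

```bash
python3 - <<'E'
from h import *
o,c=snap("wrist","w7");print(o["time_s"],o["ee_pos"],np.degrees(o["eef_rot"]),o["force"],o["grip_width"])
snap("side","s7");snap("top","t7")
cv2.imwrite("pics/c14.png",crop("w7",90,120,200,140,4))
cv2.imwrite("pics/c15.png",crop("s7",270,140,100,100,6))
E
```

```text
17.5 [ 0.58250628 -0.01576537  0.20820492] [-9.00137572e+01 -2.90582843e-02  2.68588565e+00] [-0.73437816 -0.07755181 -0.47535447] 0.018892907529456007
```

View pics/c14.png

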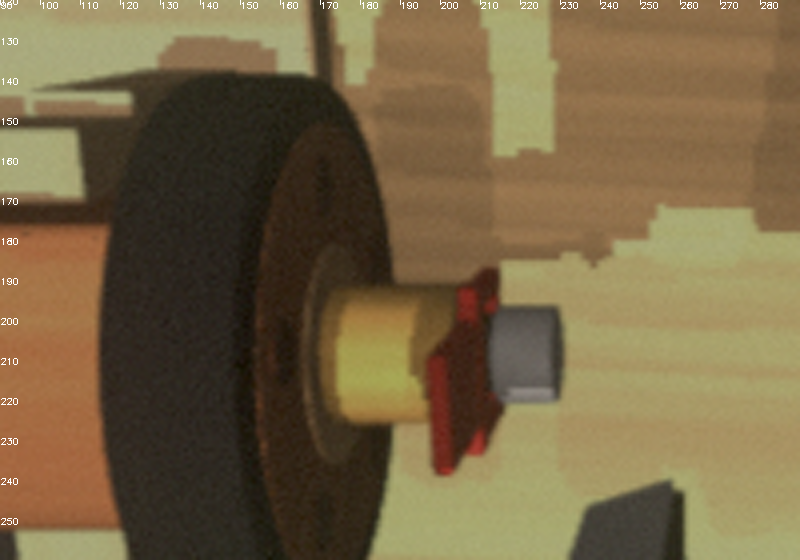

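View pics/c15.png

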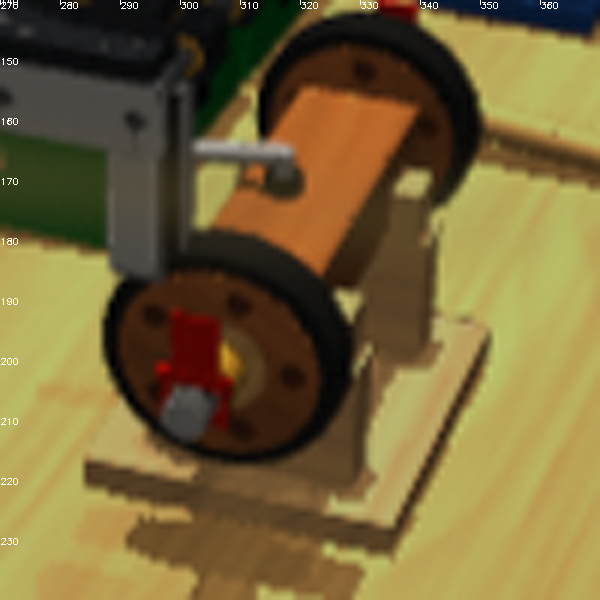

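View pics/t7.png

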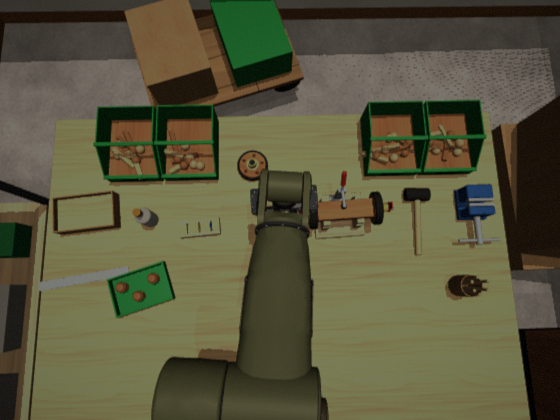

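The clip straddles the axle in the groove with the plain end beyond it, and the wheel is tight on the beam. The bottle, mallet, spare wheel, and blue and yellow clips look unmoved. I'll check the seated height against the calibration, then hand in.

```bash
python3 - <<'E'
from h import *
s=ld("s7");w=ld("w7")
for z in (.149,.152,.159): print(z,"side tab top ends",[proj(s,[.5855+x,-.0702+x*.047,z]).round(1) for x in(-.011,.011)],"wrist",[proj(w,[.5855+x,-.0702+x*.047,z]).round(1) for x in(-.011,.011)])
# wheel gap / unmoved check
a=ld("top0")["pixels"].astype(int);b=ld("t7")["pixels"].astype(int)
for n,(u,v,ww,hh) in dict(bottle=(125,200,35,35),rackYB=(192,215,30,25),spare=(235,148,35,36),mallet=(400,185,35,72)).items(): print(n,np.abs(a-b)[v:v+hh,u:u+ww].max(2).mean().round(1))
E
```

```text
0.149 side tab top ends [array([306.5, 191.9]), array([298.1, 190.2])] wrist [array([197.3, 208.7]), array([199.1, 239.4])]
0.152 side tab top ends [array([306.5, 190.9]), array([298.1, 189.2])] wrist [array([196.3, 209.9]), array([198.2, 240.9])]
0.159 side tab top ends [array([306.6, 188.5]), array([298.1, 186.8])] wrist [array([194. , 212.7]), array([195.9, 244.5])]
bottle 7.2
rackYB 7.5
spare 11.8
mallet 7.1
```

```bash
python3 -c "
from station import job
print(job.hand_in())"
```

```text
the job is handed in; nothing more can be done
None
```

The loose wheel is home against the beam and the red clip is snapped fully into the axle groove. I handed the job in at about 18 s of the 61 s allowed, and the hand-in reports no verdict.

- **Wheel:** It slid at about 3–4 N, then hit a hard stop. The highest push I read was 23 N, with no further motion. The pictures show it against the beam, with the groove clear of the hub.
- **Clip:** I took it from the rack straight. On the axle it met nothing at the plain-rod height and first touched about 11–12 mm over the centre line, which is the groove.
- **Snap:** The highest force I read on the way in was 4.6 N, less than the 6–12 N expected. Forces are only reported at the end of each move, so the true peak may have been higher. The clip then drew itself in and stopped firmly at the seated height, where I pressed to 10.7 N to confirm.
- **Final checks:** After letting go, the tab top in the side and wrist pictures matches the seated height (about 44 mm over the centre line) to roughly a pixel, or 2–3 mm. The gripper is clear and reads no contact force.
- **Other objects:** The blue and yellow clips, spare wheel, mallet and bottle look unmoved in the top picture. A before/after pixel comparison showed only small differences; the spare wheel's was the largest (11.8 of 255, the others about 7). I put that down to the arm's shadow but did not check it further.

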